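Lock the ply blank in its sawing jig with the wing knob

ROBOT

A 6-joint arm with a two-finger parallel gripper is mounted at the origin on the work surface. World frame = base frame: x ahead of the robot, y to its left, z up, the work surface at z = 0. Lengths are in m, angles in rad, forces in N, time in s.
With the tool pointing down it reaches from about 0.35 to 0.975 m from the base axis. Payload 4.9 kg.
Tool frame: the origin (TCP) lies where the fingers leave the gripper's body, on its centre line; the fingertips stand 73 mm ahead of it and the grasp point (between the pads) lies 54 mm ahead of it; z points along the fingers, y is the direction in which the jaws open and shut (so a half turn about z gives the same grasp; the last joint's range is limited). The gripper opens to 85 mm and grips with 20 to 120 N. Pads are 22 mm wide; open, the fingers measure 114 mm over their backs; the gripper's body (76 mm by 85 mm) begins 54 mm behind the grasp point. The pads swing forward as they close: fully open they stand 13 mm farther back than shut.
Start: joints at [1.192, 0.053, 1.613, -0, 1.476, -0.119], TCP at [0.161, 0.604, 0.304] pointing down, gripper open.
Joint ranges: [-3.01, 3.01], [-1.01, 2.22], [0.06, 2.58], [-1.02, 4.17], [0.09, 2.62], [-3.14, 3.14]. Speed limits (rad/s): [2.57, 2.57, 3.14, 3.14, 3.14, 3.14].

INTERFACE

Orientations are given as a rotation vector (axis times angle).
In Python, from station import monitor, vision, workorder gives the robot as it stands.
- The arm moves only by the tool arm_command, never from a script. Its argument "rows" is text: rows parted by semicolons, each of 6 numbers parted by spaces: the shift along the world's x, y, z in mm, then the turn, a rotation vector about the world's x, y, z in degrees. In form: tx ty tz wx wy wz; .... A call has 1 to 12 rows; each row is the pose to reach, as a shift and turn from the pose measured when the call began; what a row does not reach only later rows make up. A row lasts 1/8 s, in which the tool goes at most 62.5 mm and 10.7 degrees, less where a joint would pass 70% of its speed; a pose out of reach is approached as far as the arm can. A call with a gripper value outside its range is refused whole. "jaw" is the opening, from 0 (shut) to 1 (fully open), set as the call begins (left out, the last holds). The fingers move at their own pace and stop on an object; "squeeze" is the grip in N (left out, the last holds). Time passes only in rows, so rows that repeat a pose let the fingers close. It gives the time, the measured TCP pose, the force and the opening at its end, in the units of the state.
- monitor.get_obs(): the state, without advancing time (a new reading comes with each control period).
- vision.get_image(name): name is "side" or "top"; returns a dict with "frame" (420x560x3 uint8, red, green, blue), "vfov" (degrees; the focal length in pixels is half the picture's height over the tangent of half this angle, whatever the lens; pixels are square), "cx", "cy" (the principal point, pixels), "R" (3x3) and "t" (3): a world point X has camera coordinates R X + t. Camera axes: x right, y down, z forward; pixel columns grow to the right and rows downward; lengths in m; the calibration is good to about 2 mm. A picture is of the moment at which its call begins. There is no depth.
- workorder.finish_job(): hands the job in, once; it reports no verdict.
The state is a dict: "t": time; "q": joint angles; "dq": joint speeds; "effort": joint torques, N m; "tool_pos": TCP position; "tool_rot": TCP orientation; "contact_force": force on the tool from outside, world axes, zero at the start; "wrist_torque": the same for the moment, N m; "opening": finger opening in m.
Only numpy, scipy, OpenCV 4.12 (cv2) and the standard library are available. Lean on these libraries where they do the work, as an engineer would, in place of code of your own. Each camera call takes 0.05 s, during which the arm holds its last target. There are 200 camera calls.

TASK

Two identical green sawing jigs lie on the bench, each with a red wing knob close beside its metal guide rail. On the jig that has the slatted plywood blank in it, turn the wing knob clockwise to its stop, so that its wings lie along the rail and its steel toe lies across the blank's edge. Leave the blank lying where it is, and leave the empty jig's knob as you found it.

Things in the scene. Friction and masses are not known exactly. Their poses are not given: they have to be found in the camera images.
- knob_work (a joint): Angle (rad) of the red wing knob on the jig with the blank, about a vertical axis; grows clockwise seen from above. 0 (stop): wings square to the guide rail, toe parallel to the rail, clear of the blank. 1.571 (hard stop): wings along the rail, toe square to it, over the blank. Starts at 0.15 to 0.5, stays where left, takes about 0.06 N m to turn.
- knob_work_grip (a point): Point on that knob's axis, 78 mm above the bench; turns with it: z up, y along the wings, x out along the toe. Wings: one upright flat blade 64 mm long, 10 mm thick, 54 to 80 mm above the bench; grip it across its thickness over the middle. Guide rail: near face 45 mm from the axis (13 mm past the wing tips), top 58 mm above the bench; fingertips above 60 mm clear it.
- blank: Loose pale plywood blank with three slots, like a small ladder, 150 x 90 x 12 mm, about 90 g, flat on the green jig board (220 x 210 mm, 18 mm thick, fixed), on the other side of the knob from the rail. Origin: centre of its underside; x along its length, parallel to the rail; z up. Its near edge is about 43 mm from the knob's axis; the toe passes 2 mm above it.
- knob_spare_toe (a point): Tip of the steel toe under the empty jig's knob, 35 mm above the bench; turns with that knob, x pointing from its axis (60 mm away) to the tip. This jig and knob are the twins of the working ones, and the knob must not be turned. Both toes are 18 mm wide, 32 to 39 mm above the bench; both rails 200 mm long, 16 mm thick, along one edge of the board.
Not all that is in view belongs to the job. What is shaped like the blank but pink is not meant.

How it is judged:
By the outcome, as a careful person would: the job done as asked, in the order asked, and still so for the second after the job is handed in, with the robot touching nothing.
It also fails if it takes over 32 s, if anything falls off the work surface, if the arm or the gripper's body presses on something with over 40 N, if the wrist force passes 120 N, or if a joint passes its speed limit or range.

## Working session

There is one attempt and no reset: what is moved stays moved. The work goes in short steps, Python scripts to look and compute and a tool call to move; the robot and the scene stay as the last step left them, time stands still between calls to the robot, and variables do not carry over. Pictures are saved under pics/ and viewed, about 8 in all and at most 12, crops included, and the job is handed in when it is done.

Besides the shell and the picture viewer there is one more tool, called after "Call:" by a JSON object that holds its "name" and its "arguments". arm_command: Moves the arm, as the interface text tells. Its arguments: {"type":"object","properties":{"rows":{"type":"string"},"jaw":{"type":"number"},"squeeze":{"type":"number"}},"required":["rows"]}

```bash
mkdir -p pics; cat > h.py <<'E'
import numpy as np, cv2
from station import monitor, vision, workorder
def cam(n,save=None):
    d=vision.get_image(n)
    if save: cv2.imwrite(save,d["frame"][:,:,::-1])
    np.savez(n+".npz",**{k:np.array(v) for k,v in d.items()})
    return d
def P(d,u,v,z):
    f=210/np.tan(np.radians(float(d["vfov"]))/2); R=np.array(d["R"]);t=np.array(d["t"])
    c=-R.T@t; r=R.T@np.array([(u-d["cx"])/f,(v-d["cy"])/f,1]); return c+r*(z-c[2])/r[2]
def proj(d,X):
    f=210/np.tan(np.radians(float(d["vfov"]))/2); p=np.array(d["R"])@np.array(X)+np.array(d["t"]); return p[:2]/p[2]*f+[d["cx"],d["cy"]]
E
python3 - <<'E'
from h import *
a=cam("top","pics/top0.png");b=cam("side","pics/side0.png")
for d in(a,b): print(d["vfov"],-np.array(d["R"]).T@d["t"],np.round(d["R"],2))
print(monitor.get_obs())
E
```

```text
46.81116873086514 [ 0.36232942 -0.01813022  1.23150494] [[-0.03 -1.    0.01]
 [-1.    0.03 -0.07]
 [ 0.07 -0.01 -1.  ]]
55.9025981048444 [0.2506049  0.54668606 0.76540884] [[-0.95 -0.31  0.02]
 [-0.24  0.71 -0.66]
 [ 0.19 -0.63 -0.75]]
{'t': 0.1, 'q': array([ 1.19199718e+00,  5.32900181e-02,  1.61416407e+00, -2.93035218e-06,
        1.47600981e+00, -1.18994610e-01]), 'dq': array([-0.0023234 , -0.00127929, -0.0035037 ,  0.00034945,  0.00138673,
        0.00144867]), 'effort': array([ 2.68387967e-04, -3.94909966e+01, -3.71363032e+01, -6.85591385e-05,
        3.92310045e-03, -1.56276400e-05]), 'tool_pos': array([0.16039239, 0.60361939, 0.30278194]), 'tool_rot': array([-4.06893280e-01, -3.11466786e+00,  2.84949092e-03]), 'contact_force': array([0.10572751, 0.04367414, 0.51069862]), 'wrist_torque': array([-0.03963259,  0.00446075,  0.05994545]), 'opening': 0.08551710178232147}
```

View pics/top0.png

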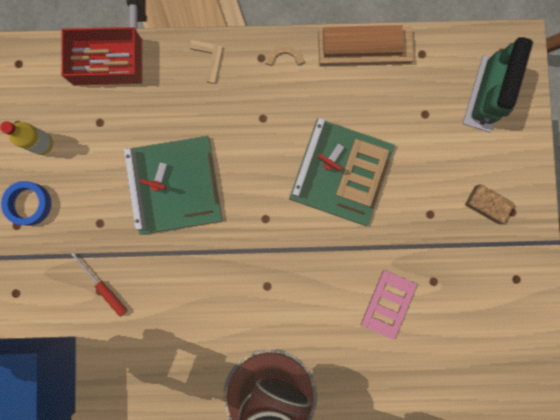

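View pics/side0.png

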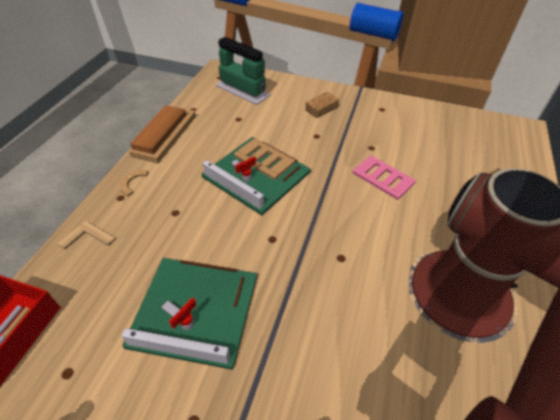

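The jig with the pale slotted blank is at top (345,170), with its red knob at about (330,162). The look-alikes are the empty jig's knob at (153,184) and a pink ladder at (389,304). In the side picture the working knob is at (245,166) and the spare one at (182,313). I'll take a close crop to check.

```bash
python3 - <<'E'
from h import *
i=cv2.imread("pics/top0.png")[110:230,285:405]; j=cv2.imread("pics/side0.png")[130:215,195:315]
cv2.imwrite("pics/c1.png",np.hstack([cv2.resize(i,(480,480),interpolation=2),cv2.resize(j,(320,227),interpolation=2) if 0 else np.vstack([cv2.resize(j,(320,227),interpolation=2),np.zeros((253,320,3),np.uint8)])]))
E
```

```text
(no output)
```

View pics/c1.png

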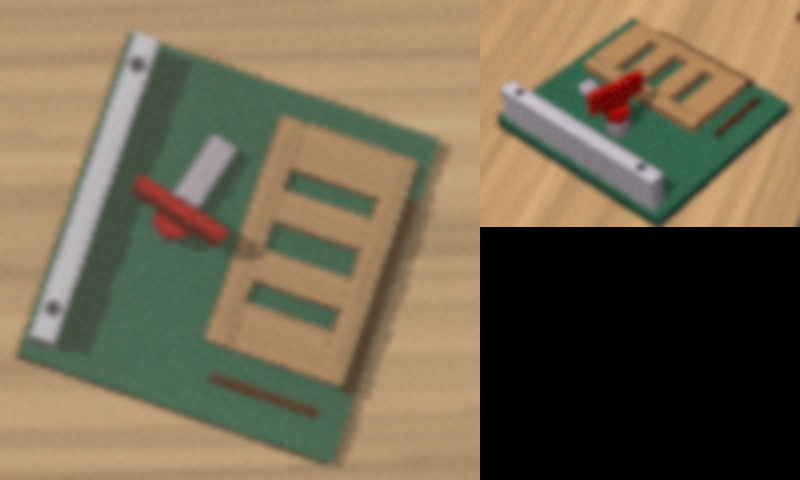

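The crop shows the blank in this jig, with the toe pointing along the rail. The wing ends are at top px (319,156.5) and (342,169.5), and the rail runs (321.5,119) to (296,195).

```bash
python3 - <<'E'
from h import *
d=dict(np.load("top.npz"))
g=lambda u,v,z:P(d,285+u/4,110+v/4,z)
a,b=g(136,184,.08),g(227,236,.08); r1,r2=g(145,35,.058),g(43,342,.058); toe=g(225,143,.039)
c=(a+b)/2
ang=lambda v:np.degrees(np.arctan2(v[1],v[0]))
print("ends",a,b,np.linalg.norm(a-b),"c",c,"blade",ang(a-b))
print("rail",r1,r2,np.linalg.norm(r1-r2),ang(r1-r2)); n=(r1-r2)/np.linalg.norm(r1-r2)
w=c-r1; print("dist to rail centre",np.cross(n[:2],w[:2]))
print("toe",toe,ang((toe-c)),np.linalg.norm((toe-c)[:2]))
s=dict(np.load("side.npz")); print("side reproj",proj(s,a),proj(s,b),proj(s,c))
for q in [(280,115),(418,160),(347,388),(205,338)]: print(g(*q,.030))
from scipy.spatial.transform import Rotation as R
print(R.from_rotvec(monitor.get_obs()["tool_rot"]).as_matrix().round(3))
E
```

```text
ends [ 0.58292206 -0.13548924  0.08      ] [ 0.54991792 -0.1889711   0.08      ] 0.06284569598998233 c [ 0.56641999 -0.16223017  0.08      ] blade 58.320888136009245
rail [ 0.67973499 -0.14651858  0.058     ] [ 0.49150993 -0.07775152  0.058     ] 0.20039356576803563 -20.069518885275972
dist to rail centre -0.05364271174499881
toe [ 0.61510806 -0.19605529  0.039     ] -34.78891578773444 0.05928462317178876
side reproj [236.58235967 164.988088  ] [256.09085472 154.73460485] [246.46708202 159.79277007]
[ 0.63390942 -0.23268456  0.03      ]
[ 0.6029409 -0.3182572  0.03     ]
[ 0.46058782 -0.26744565  0.03      ]
[ 0.49430462 -0.18020433  0.03      ]
[[-0.966  0.257 -0.001]
 [ 0.257  0.966 -0.002]
 [ 0.    -0.002 -1.   ]]<stdin>:9: DeprecationWarning: Arrays of 2-dimensional vectors are deprecated. Use arrays of 3-dimensional vectors instead. (deprecated in NumPy 2.0)
```

Call:
{"name": "arm_command", "arguments": {"rows": "40 -40 0 0 0 -8; 80 -80 0 0 0 -16; 120 -120 0 0 0 -24; 160 -160 0 0 0 -32; 195 -205 0 0 0 -40; 230 -250 -10 0 0 -48; 260 -300 -10 0 0 -56; 290 -350 -20 0 0 -64; 315 -400 -20 0 0 -72; 335 -455 -30 0 0 -80; 350 -510 -30 0 0 -88; 365 -565 -40 0 0 -96", "jaw": 0.45, "squeeze": 40}}

```text
t: 1.6
tool_pos: [0.5258, 0.0368, 0.2631]
tool_rot: [-2.591, -1.775, -0.0]
contact_force: [0.9, -0.4, 0.2]
opening: 0.0383
```

Call:
{"name": "arm_command", "arguments": {"rows": "10 -50 -15 0 0 -3; 20 -100 -30 0 0 -6; 30 -150 -45 0 0 -9; 40 -199 -63 0 0 -12; 40 -199 -63 0 0 -12; 40 -199 -63 0 0 -12"}}

```text
t: 2.35
tool_pos: [0.5656, -0.162, 0.1996]
tool_rot: [-2.761, -1.494, 0.0]
contact_force: [0.8, 0.7, 0.7]
opening: 0.0386
```

```bash
python3 - <<'E'
from h import *
from scipy.spatial.transform import Rotation as R
a=cam("top");b=cam("side")
i=cv2.resize(a["frame"][100:220,270:420,::-1],(500,400),interpolation=2)
j=cv2.resize(b["frame"][70:220,180:330,::-1],(300,300),interpolation=2)
c=np.zeros((400,800,3),np.uint8);c[:,:500]=i;c[:300,500:]=j
cv2.imwrite("pics/c2.png",c)
o=monitor.get_obs();M=R.from_rotvec(o["tool_rot"]).as_matrix();print(o["tool_pos"],M.round(3),np.degrees(np.arctan2(M[1,1],M[0,1])),o["q"])
E
```

```text
[ 0.56591824 -0.1612633   0.2004689 ] [[ 0.546  0.838  0.   ]
 [ 0.838 -0.546  0.001]
 [ 0.001 -0.    -1.   ]] -33.07424840731239 [-4.04417296e-01  5.19788237e-02  1.79156332e+00  1.12816770e-03
  1.29809108e+00  1.72533476e-01]
```

View pics/c2.png

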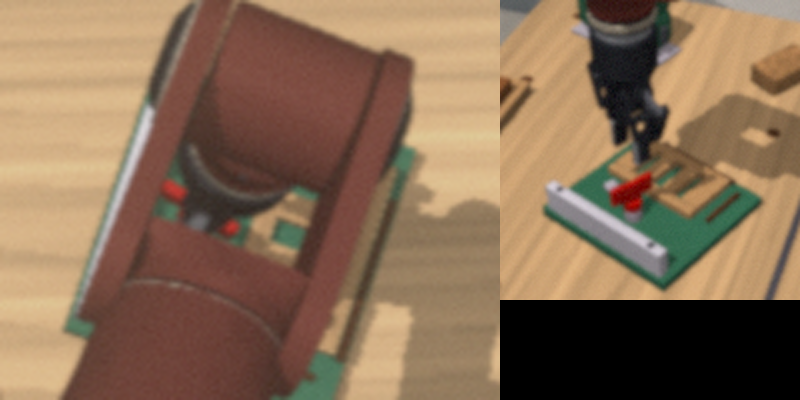

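The jaws stand over the middle of the wing, with the red ends showing on both sides at crop (173,190) and (232,228). I'll descend.

Call:
{"name": "arm_command", "arguments": {"rows": "0 -1 -25 0 0 0; 0 -1 -45 0 0 0; 0 -1 -60 0 0 0; 0 -1 -70 0 0 0; 0 -1 -70 0 0 0"}}

```text
t: 3.08
tool_pos: [0.5655, -0.162, 0.1295]
tool_rot: [-2.76, -1.496, 0.0]
contact_force: [-0.2, 0.1, 0.4]
opening: 0.0387
```

Call:
{"name": "arm_command", "arguments": {"rows": "0 0 0 0 0 0; 0 0 0 0 0 0; 0 0 0 0 0 0; 0 0 0 0 0 0", "jaw": 0, "squeeze": 30}}

```text
t: 3.58
tool_pos: [0.5664, -0.1626, 0.1304]
tool_rot: [2.761, 1.497, 0.003]
contact_force: [5.4, -2.3, -1.0]
opening: 0.0093
```

```bash
python3 - <<'E'
from h import *
a=cam("top");b=cam("side")
j=cv2.resize(b["frame"][90:220,180:330,::-1],(600,520),interpolation=2)
cv2.imwrite("pics/c3.png",j)
o=monitor.get_obs();print(o["tool_pos"],o["contact_force"],o["wrist_torque"],o["opening"])
E
```

```text
[ 0.56643015 -0.16258838  0.13042488] [ 4.56252118 -3.19841735 -1.31530235] [-0.40172929 -0.69533639 -0.06253227] 0.009264736917774893
```

View pics/c3.png

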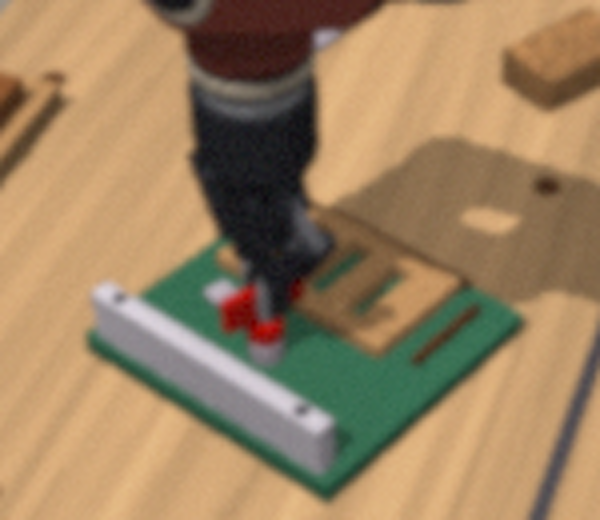

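Gripped at 9.3 mm, over the hub at crop (268,320). I'll turn in stages, watching the forces.

Call:
{"name": "arm_command", "arguments": {"rows": "0 0 0 0 0 -4; 0 0 0 0 0 -10; 0 0 0 0 0 -16; 0 0 0 0 0 -22; 0 0 0 0 0 -28; 0 0 0 0 0 -34; 0 0 0 0 0 -40; 0 0 0 0 0 -40"}}

```text
t: 4.68
tool_pos: [0.5656, -0.1613, 0.1303]
tool_rot: [-3.105, -0.464, 0.002]
contact_force: [-3.2, 5.1, 4.6]
opening: 0.0095
```

```bash
cat > st.py <<'E'
from h import *
from scipy.spatial.transform import Rotation as R
o=monitor.get_obs();M=R.from_rotvec(o["tool_rot"]).as_matrix();print(o["tool_pos"],np.degrees(np.arctan2(M[1,1],M[0,1])),M[:,2],o["contact_force"],o["wrist_torque"],o["opening"],o["q"][5])
E
python3 st.py
```

```text
[ 0.5655828  -0.16129656  0.13034885] -73.00807778236229 [-0.00164791  0.00234302 -0.9999959 ] [-3.21812158  5.12891699  4.64437094] [ 0.73953379  0.41672545 -0.04228668] 0.0094818180800951 0.8687605335770819
```

Call:
{"name": "arm_command", "arguments": {"rows": "0 0 0 0 0 -6; 0 0 0 0 0 -12; 0 0 0 0 0 -18; 0 0 0 0 0 -24; 0 0 0 0 0 -30; 0 0 0 0 0 -34; 0 0 0 0 0 -34"}}

```text
t: 5.55
tool_pos: [0.5655, -0.1599, 0.1304]
tool_rot: [-3.102, 0.461, 0.002]
contact_force: [-0.5, 5.4, 1.9]
opening: 0.0095
```

```bash
python3 st.py
```

```text
[ 0.56548685 -0.15987745  0.13037774] -106.90629343268772 [-7.07167607e-04  5.96085689e-03 -9.99981984e-01] [-0.54436607  5.44035523  1.86314669] [ 0.75598267 -0.06265138 -0.03317448] 0.009458671154861398 1.4597151159291444
```

Call:
{"name": "arm_command", "arguments": {"rows": "0 0 0 0 0 -2; 0 0 0 0 0 -4; 0 0 0 0 0 -4"}}

```text
t: 5.92
tool_pos: [0.5655, -0.1597, 0.1304]
tool_rot: [-3.083, 0.568, 0.002]
contact_force: [1.4, 2.7, 0.4]
opening: 0.0096
```

```bash
python3 st.py
```

```text
[ 0.56552029 -0.15967444  0.130393  ] -110.88282558204367 [-2.77049366e-04  6.44202655e-03 -9.99979212e-01] [1.38561086 2.72400632 0.38242063] [ 0.23170058 -0.25563104  0.16646947] 0.009633587046885012 1.5289884801415408
```

Call:
{"name": "arm_command", "arguments": {"rows": "0 0 0 0 0 -2; 0 0 0 0 0 -3; 0 0 0 0 0 -3"}}

```text
t: 6.3
tool_pos: [0.5653, -0.1596, 0.1305]
tool_rot: [-3.068, 0.648, 0.003]
contact_force: [-0.8, 1.6, 2.7]
opening: 0.0092
```

```bash
python3 st.py
```

```text
[ 0.56534325 -0.15959022  0.13046934] -113.840285865528 [-7.46418748e-04  6.56186156e-03 -9.99978192e-01] [-0.80052857  1.62709899  2.71217057] [0.3625999  0.15741825 0.88643408] 0.009207071001300752 1.5806771860962912
```

The wrist torque rose to 0.89 N m, so the knob is at its stop. I'll release gently, lift and back off.

Call:
{"name": "arm_command", "arguments": {"rows": "0 0 0 0 0 0; 0 0 0 0 0 0; 0 0 0 0 0 0; 0 0 0 0 0 0", "jaw": 0.4}}

```text
t: 6.8
tool_pos: [0.5653, -0.1598, 0.1304]
tool_rot: [-3.068, 0.648, 0.003]
contact_force: [0.1, 0.9, 0.1]
opening: 0.0341
```

Call:
{"name": "arm_command", "arguments": {"rows": "0 0 15 0 0 0; 0 0 40 0 0 0; 0 0 80 0 0 0; 0 0 130 0 0 0; -40 40 150 0 0 0; -70 90 150 0 0 0; -90 140 150 0 0 0; -110 190 150 0 0 0; -130 240 150 0 0 0; -140 290 150 0 0 0; -150 340 150 0 0 0; -150 340 150 0 0 0"}}

```text
t: 8.3
tool_pos: [0.4144, 0.1827, 0.2817]
tool_rot: [-3.068, 0.64, 0.001]
contact_force: [0.2, 0.0, -0.7]
opening: 0.0341
```

```bash
python3 - <<'E'
from h import *
a=cam("top","pics/top4.png");b=cam("side")
i=cv2.resize(a["frame"][110:230,285:405,::-1],(480,480),interpolation=2)
j=cv2.resize(b["frame"][130:215,195:315,::-1],(320,227),interpolation=2)
k=cv2.resize(a["frame"][125:240,115:235,::-1],(264,253),interpolation=2)
c=np.zeros((480,800,3),np.uint8);c[:,:480]=i;c[:227,480:]=j;c[227:,480:744]=k
cv2.imwrite("pics/c4.png",c); print(monitor.get_obs()["contact_force"])
E
```

```text
[-0.66344942 -1.00525607 -0.29590954]
```

View pics/c4.png

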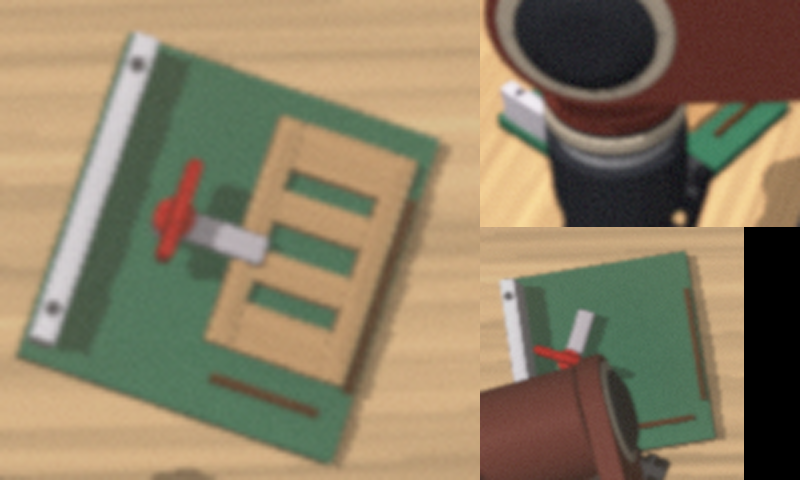

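The wings now lie along the rail, with ends at crop (197,162) and (164,258). The toe lies over the blank's edge, with its tip at (267,250). The blank's corners are unchanged. I'll check the angle.

```bash
python3 - <<'E'
from h import *
d=dict(np.load("top.npz")); g=lambda u,v,z:P(d,285+u/4,110+v/4,z)
ang=lambda v:np.degrees(np.arctan2(v[1],v[0]))
print("blade",ang(g(196,162,.08)-g(164,258,.08)),"rail",ang(g(145,35,.058)-g(43,342,.058)),"toe",ang(g(267,251,.039)-g(203,230,.039)))
a=cv2.imread("pics/top0.png").astype(int);b=cv2.imread("pics/top4.png").astype(int)
D=np.abs(a-b).sum(2)
print("blank diff",D[140:208,353:392].mean(),"spare knob/toe diff",D[160:190,138:172].mean(),"board ref",D[170:190,175:205].mean())
E
```

```text
blade -20.31313896569024 rail -20.069518885275972 toe -109.93646373891988
blank diff 42.41138763197587 spare knob/toe diff 30.351960784313725 board ref 28.476666666666667
```

```bash
python3 -c "
from h import *
print(workorder.finish_job())"
```

```text
the job is handed in; nothing more can be done
None
```

I turned the wing knob on the jig with the blank clockwise to its hard stop, then released it, backed the arm away and handed the job in at about 8.4 s.

**Knob:** The wrist torque rose to 0.89 N m at the stop. In the last picture the wings lie at −20.3° against the rail's −20.1°. The toe is at −109.9°, square to the rail and over the blank's edge.

**Blank:** Its corners show at the same pixels as before. A rough before/after picture difference over the blank's area was higher than on bare board (42 against 28). I put that down to shading at the blank's edges and did not follow it up.

**Spare knob:** It looks unchanged, with a picture difference of 30, about that of bare board. The arm hid part of that jig in the last picture but not the toe. The side camera's view of the working knob was blocked at the end, so the final check rests on the top camera alone.

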